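Uncover and start the rest timer

TASK

Start the rest timer on the control box that lies on the pillar of bumper plates: push the steel bracket latch back, away from the robot's side, as far as it goes, so that the round key under it is uncovered; then press the long bar key all the way down, and after it the round key all the way down. Only push and press, in that order; do not press the square key, and leave the kettlebell, the grip trainer, the tray and the ring where they are.

Things in the scene. Friction and masses are not known exactly. Their poses are not given: they have to be found in the camera images.
- box: Black control box, fixed, 142 (x) x 222 (y) x 30 mm, on the flat pillar top (height 0, 450 mm across). Origin: centre of its underside; x points to its back, away from the robot within 26 degrees, y to its left, z up. On it three grey panels (tops at height 34 mm) lie side by side along y, 72 mm apart, in any order: bar key; square key; round key under the latch.
- latch (a joint): Slide of the steel bracket latch along the box's +x, m: 0 = over the round key, 0.060 = back at its stop, round key uncovered; starts at 0 to 0.008. About 2.5 N moves it; it stays where it is left. Its roof (heights 54 to 57 mm) runs from the foot of its upright flange 36 mm back (+x) over the round key, on a leg at each side.
- latch_face (a point): Centre of the robot-facing flat face of the latch's upright steel flange, at height 72 mm; axes as the box's, the face looks to -x. Flange 53 mm wide (y), 3 mm thick, from height 57 to 87 mm. In front of it (-x) nothing stands above 50 mm: fingers can come down there and push it to +x.
- bar_key (a joint): Travel of the long bar key, m: 0 = up, 0.008 = fully down.
- bar_top (a point): Centre of the top of the long bar key, 60 mm (along the box's x) x 22 mm. White plastic; top at height 48 mm when up, 40 mm when down, 14 mm above its panel when up. About 3 N moves it straight down to its stop; no spring, it stays down where left. The point sinks with it.
- round_key (a joint): Travel of the round key, m: 0 = up, 0.008 = fully down.
- round_top (a point): Centre of the top of the round key, 33 mm across. It cannot be reached until the latch is pushed back; the flange then stands 42 mm behind this point (+x). White plastic; top at height 48 mm when up, 40 mm when down, 14 mm above its panel when up. About 3 N moves it straight down to its stop; no spring, it stays down where left. The point sinks with it.
- square_key (a joint): Travel of the square key, m: 0 = up, 0.008 = fully down. To be left up.
- square_top (a point): Centre of the top of the square key, 30 x 30 mm, made like the others. Not to be pressed.
- kettlebell: Small cast-iron kettlebell, loose, about 2 kg, 82 mm across, 116 mm high, behind the box. Origin: centre of its underside.
- grip_trainer: Steel grip trainer, loose, lying flat in front of the box: two handles in a V joined by a spring coil, about 125 mm (its y) x 95 mm, 22 mm high. Origin: near its middle, on its underside.
- tray: Blue plastic tray, loose, 72 x 110 mm, 22 mm high, behind the box. Origin: centre of its underside.
- ring: White hard-silicone finger ring, loose, 56 mm outside, 36 mm inside, 12 mm high, lying in the tray. Origin: centre of its underside.
Mind the look-alikes: they are no part of the job. There is more than one size of the ring; the job needs the larger.

How it is judged:
On the way, in this order (a step that is already met when the one before it is completed fails the run):
1. the latch is pushed back, at least 52 of 60 mm (value of joint latch above 0.052 m and value of joint bar_key below 0.004 m), for 0.2 s.
2. then the bar key is pressed down, at least 6 of 8 mm (value of joint bar_key above 0.006 m and value of joint round_key below 0.004 m), for 0.1 s.
3. then the round key is pressed down, at least 6 of 8 mm (value of joint round_key above 0.006 m), for 0.1 s.
At the end, for the whole second after the job is handed in: The latch is at least 52 mm back, the bar key and the round key are each at least 6 mm down, the square key is less than 3 mm down, and the kettlebell, grip trainer, tray and ring rest within 20 mm of where they started (value of joint latch above 0.052 m and value of joint each of bar_key, round_key above 0.006 m and value of joint square_key below 0.003 m and distance of each of kettlebell, grip_trainer, tray, ring from where it was at the start of the episode below 0.02 m and linear speed of each of kettlebell, grip_trainer, tray, ring below 0.02 m/s); the robot touches nothing.
It fails at once if the bar key is pressed (over 4 mm) while the latch is not back (value of joint bar_key above 0.004 m and value of joint latch below 0.05 m).
It fails at once if the round key is pressed (over 4 mm) before the bar key is down (value of joint round_key above 0.004 m and value of joint bar_key below 0.006 m).
It fails at once if the square key is pressed (over 3 mm) (value of joint square_key above 0.003 m).
It fails at once if a bystander is lifted, carried or pushed more than 20 mm (distance of any of kettlebell, grip_trainer, tray, ring from where it was at the start of the episode above 0.02 m).
It also fails if it takes over 43 s, if anything falls off the work surface, if the arm or the gripper's body presses on something with over 40 N, if the wrist force passes 120 N, or if a joint passes its speed limit or range.

ROBOT

A 6-joint arm with a two-finger parallel gripper is mounted at the origin on the work surface. World frame = base frame: x ahead of the robot, y to its left, z up, the work surface at z = 0. Lengths are in m, angles in rad, forces in N, time in s.
With the tool pointing down it reaches from about 0.425 to 1.125 m from the base axis. Payload 14.9 kg.
Tool frame: the origin (TCP) lies at the very end of the fingers, on their centre line; the grasp point (between the pads) lies 19 mm behind it (ctrl.grasp_offset is the distance from the TCP to the grasp point, in m); z points along the fingers, y is the direction in which the jaws open and shut (so a half turn about z gives the same grasp; the last joint's range is limited). The gripper opens to 91 mm and grips with 3 to 60 N. Pads are 32 mm wide; open, the fingers measure 118 mm over their backs; the gripper's body (76 mm by 178 mm) begins 60 mm behind the grasp point.
Start: joints at [-1.325, 0.379, 1.734, -0, 1.028, -0.033], TCP at [0.193, -0.673, 0.214] pointing down, gripper open.
Joint ranges: [-2.77, 2.77], [-0.74, 2.19], [0, 2.66], [-1.06, 4.2], [0.31, 2.87], [-3.08, 3.08]. Speed limits (rad/s): [1.89, 1.89, 2.39, 3.14, 3.14, 3.14].

INTERFACE

Orientations are given as a 3x3 rotation matrix whose columns are the frame's x, y, z axes.
In Python, from rig import ctrl, optics, finder gives the robot as it stands.
- The arm moves only by the shell command python3 -m crank 'ROWS' [FORCE]. ROWS is text: rows parted by semicolons, each of 7 numbers parted by spaces: the shift along the tool's x, y, z normalised to -1 to 1, where 1 is 0.025 m, then the turn, a rotation vector about the tool's x, y, z normalised to -1 to 1, where 1 is 0.1 rad, then the opening, from 0 (shut) to 1 (fully open). A call has 1 to 8 rows; each row shifts and turns the pose as measured when the row begins, along the tool's axes as they then stand; what a row does not reach is not made up. A row lasts 1/12 s, in which the tool goes at most 41.7 mm and 7.16 degrees, less where a joint would pass 70% of its speed; a pose out of reach is approached as far as the arm can. A call with a number of a shift or a turn outside -1 to 1 is refused whole. A call with a gripper value outside its range is refused whole. The fingers move at their own pace and stop on an object; FORCE is the grip in N (left out, the last holds). Time passes only in rows, so rows that do not move let the fingers close. It gives the time, the measured TCP pose, the force and the opening at its end, in the units of the state.
- ctrl.state(): the state, without advancing time (a new reading comes with each control period).
- optics.get_image(name): name is "scene" or "side" or "wrist"; returns (picture, depth): 480x640x3 uint8, red, green, blue; 480x640 float32, m along the optical axis (not along the pixel's ray), 0 where there is no reading.
- optics.calibration(name): a dict with "fx", "fy", "cx", "cy" (pixels), "camera_from_world" (4x4, takes a point from world to camera coordinates); the wrist camera has in their place "mount" (4x4, takes a point from camera to tool coordinates, whose origin is the TCP and whose axes are the flange's). Camera axes: x right, y down, z forward; pixel columns grow to the right and rows downward; lengths in m; the calibration is good to about 2 mm. A picture is of the moment at which its call begins: read the wrist's pose just before it. calibration takes no time and is no camera call.
- ctrl.hand_in(): hands the job in, once; it reports no verdict.
Trained networks look in the newest picture that a camera, given by its name, has taken for a name from the list of things; names that differ only in an ending like _2 or _b are one class to them, and where a whole thing is asked for, a point or a joint stands for the part that bears it (a point fixed in the world has none). Each returns a list of dicts, best first, with "confidence" (0 to 1); they miss things now and then, are a little off and sometimes report something else, mostly with a low value. They report only what shows in the picture. A call takes as long as a camera call. They do not tell look-alikes from the thing itself.
- finder.masks_of(camera, thing): "region" (480x640 bool, what is visible of it) and "xy" ([column, row] as shares, 0 to 1, of the picture: columns of its width, rows of its height, amid what is visible of it).
- finder.mark_of(camera, thing): "xy" ([column, row] as shares, 0 to 1, of the picture: columns of its width, rows of its height: a listed point, or the origin of a listed thing).
The state is a dict: "clock": time; "joint_pos": joint angles; "dq": joint speeds; "joint_efforts": joint torques, N m; "tcp_pos": TCP position; "ee_rot": TCP orientation; "contact_force": force on the tool from outside, world axes, zero at the start; "torque": the same for the moment, N m; "opening": finger opening in m.
Only numpy, scipy, OpenCV 4.12 (cv2) and the standard library are available. Lean on these libraries where they do the work, as an engineer would, in place of code of your own. Each camera call takes 0.05 s, during which the arm holds its last target. There are 200 camera calls.

## Working session

There is one attempt and no reset: what is moved stays moved. The work goes in short steps, Python scripts to look and compute and a shell command to move; the robot and the scene stay as the last step left them, time stands still between calls to the robot, and variables do not carry over. Pictures are saved under pics/ and viewed, about 8 in all and at most 12, crops included, and the job is handed in when it is done.

```bash
mkdir -p pics
cat > h.py <<'E'
import numpy as np, cv2
from rig import ctrl, optics, finder
def cam(n):
    c=optics.calibration(n); K=(c["fx"],c["fy"],c["cx"],c["cy"])
    if "camera_from_world" in c: T=np.linalg.inv(np.array(c["camera_from_world"]))
    else:
        s=ctrl.state(); W=np.eye(4); W[:3,:3]=np.array(s["ee_rot"]); W[:3,3]=s["tcp_pos"]; T=W@np.array(c["mount"])
    return K,T
def w(K,T,u,v,d):
    return (T@np.array([(u-K[2])/K[0]*d,(v-K[3])/K[1]*d,d,1]))[:3]
def ray_z(K,T,u,v,z):
    o=T[:3,3]; r=w(K,T,u,v,1)-o; return o+r*(z-o[2])/r[2]
def med(D,u,v,r=2):
    p=D[max(0,int(v)-r):int(v)+r+1,max(0,int(u)-r):int(u)+r+1]; p=p[p>0]; return np.median(p) if p.size else 0
E
python3 - <<'E'
from h import *
np.set_printoptions(precision=4,suppress=True)
for n in ["scene","side"]:
    K,T=cam(n); I,D=optics.get_image(n); cv2.imwrite(f"pics/{n}0.png",I[...,::-1])
    print(n,T[:3,3])
    for t in ["box","latch_face","bar_top","round_top","square_top","kettlebell","grip_trainer","tray"]:
        for m in finder.mark_of(n,t)[:2]:
            u,v=m["xy"][0]*640,m["xy"][1]*480; d=med(D,u,v)
            print(t,round(m["confidence"],2),round(u),round(v),w(K,T,u,v,d) if d else None)
print(ctrl.state()["clock"],np.array(ctrl.state()["ee_rot"]))
E
```

```text
scene [0.8109 0.4339 0.5506]
box 0.96 339 286 [0.5783 0.0779 0.035 ]
latch_face 0.95 394 284 [0.5281 0.142  0.0784]
bar_top 0.81 361 263 [0.5297 0.064  0.0481]
round_top 0.71 410 264 [0.4453 0.0833 0.0215]
round_top 0.58 286 357 [0.7059 0.1643 0.0586]
square_top 0.72 338 233 [ 0.5295 -0.01    0.0497]
square_top 0.2 342 285 [0.5734 0.0788 0.035 ]
kettlebell 0.85 286 356 [0.7053 0.1631 0.06  ]
kettlebell 0.35 395 283 [0.5288 0.145  0.0848]
grip_trainer 0.9 409 261 [0.4276 0.0631 0.0005]
tray 0.81 259 289 [0.68   0.0025 0.003 ]
side [ 0.5301 -0.5517  0.5228]
latch_face 0.57 281 199 [0.5217 0.2438 0.0014]
bar_top 0.87 289 240 [0.5317 0.0703 0.0485]
square_top 0.64 290 276 [ 0.5302 -0.0046  0.0489]
kettlebell 0.63 390 235 [0.6774 0.0983 0.0257]
grip_trainer 0.95 221 272 [0.4345 0.0694 0.0007]
tray 0.75 406 297 [ 0.6771 -0.0196  0.0153]
tray 0.65 287 275 [ 0.5267 -0.0022  0.0488]
0.9 [[ 0.9614  0.2752  0.    ]
 [ 0.2752 -0.9614 -0.    ]
 [-0.      0.     -1.    ]]
```

View pics/scene0.png

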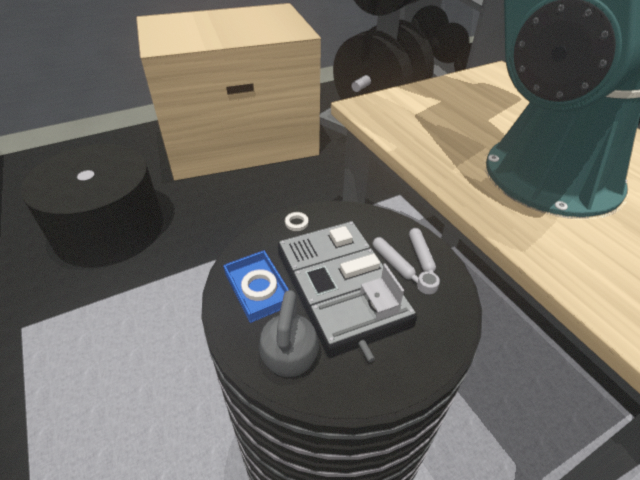

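View pics/side0.png

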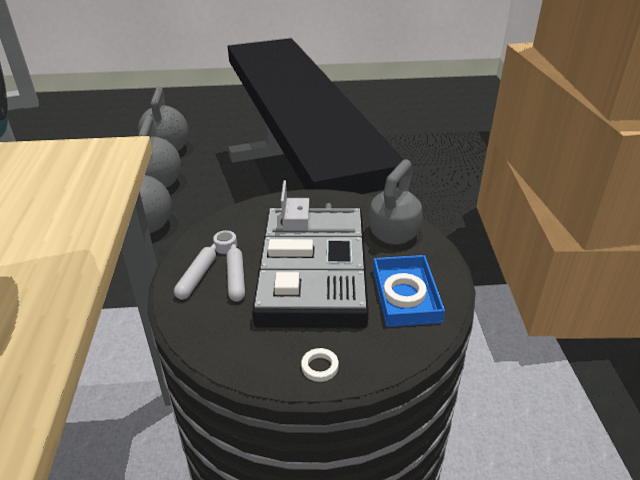

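The scene picture shows the latch flange at about (394,284), bar key (361,264), square key (341,236), grip trainer (410,262), kettlebell (288,345) and the tray with the larger ring (259,285). A smaller look-alike ring lies at (297,221). The side view agrees, but its latch mark is wrong and I discard it. Next I refine the yaw and the key positions from depth.

Run:
```python
from h import *
np.set_printoptions(precision=4,suppress=True)
for n in ["scene","side"]:
    K,T=cam(n); I,D=optics.get_image(n)
    v,u=np.mgrid[:480,:640]
    P=np.stack([(u-K[2])/K[0]*D,(v-K[3])/K[1]*D,D,np.ones_like(D)],-1)@T.T
    P=P[...,:3]; R=(D>0)&(abs(P[...,0]-.57)<.11)&(abs(P[...,1]-.07)<.15)
    def comps(z0,z1,mn):
        M=(R&(P[...,2]>z0)&(P[...,2]<z1)).astype(np.uint8)
        k,L,S,C=cv2.connectedComponentsWithStats(M)
        for i in range(1,k):
            if S[i,4]>=mn:
                q=P[L==i]; r=cv2.minAreaRect((q[:,:2]*1000).astype(np.float32))
                print(n,(z0,z1),S[i,4],C[i].round(),"rect",np.round(r[0],1),np.round(r[1],1),round(r[2],1),"z",np.median(q[:,2]))
    comps(.044,.052,40); comps(.0525,.060,30); comps(.062,.095,30); comps(.025,.040,500)
```

```text
scene (0.044, 0.052) 261 [341. 235.] rect [525.8  -7.5] [32.1 29.9] 85.2 z 0.04926710945682389
scene (0.044, 0.052) 460 [360. 264.] rect [532.6  64.4] [23.2 60.4] 83.5 z 0.049264514462967146
scene (0.044, 0.052) 72 [388. 312.] rect [546.5 161.1] [ 2.6 36.2] 82.7 z 0.047617620399189264
scene (0.044, 0.052) 57 [313. 350.] rect [665.6 162. ] [35.4  5.2] 39.6 z 0.047485393620286365
scene (0.0525, 0.06) 735 [380. 296.] rect [543.9 135. ] [54.7 35.8] 84.8 z 0.05835478002298217
scene (0.0525, 0.06) 159 [311. 339.] rect [663.9 144.2] [60.7 19.7] 74.8 z 0.05740574358627509
scene (0.062, 0.095) 364 [392. 283.] rect [527.2 137.5] [54.   4.5] 84.1 z 0.07802162174396435
scene (0.062, 0.095) 376 [301. 327.] rect [669.6 139.7] [46.9 20.8] 90.0 z 0.06979501746109029
scene (0.025, 0.04) 8092 [338. 287.] rect [562.9  62.5] [220.7 141.3] 84.4 z 0.03552168025704444
side (0.044, 0.052) 142 [381. 218.] rect [661.5 118.8] [13.3 55. ] 29.2 z 0.04818005033736547
side (0.044, 0.052) 119 [295. 224.] rect [541.2 107.7] [ 5.3 34.2] 84.6 z 0.0482337614857124
side (0.044, 0.052) 546 [290. 245.] rect [532.9  62. ] [24.7 59.7] 83.5 z 0.04866846091122293
side (0.044, 0.052) 427 [287. 280.] rect [525.7 -10. ] [30.3 29.9] 84.0 z 0.048571145758095624
side (0.0525, 0.06) 176 [381. 211.] rect [663.2 125.3] [17.8 57.8] 18.6 z 0.05668588447507322
side (0.0525, 0.06) 551 [296. 210.] rect [544.3 133.8] [56.6 35.7] 82.2 z 0.057816534392893526
side (0.062, 0.095) 134 [284. 198.] rect [527.6 134.9] [55.   3.5] 83.8 z 0.08191810127796073
side (0.062, 0.095) 273 [386. 200.] rect [668.3 126.5] [16.3 52.8] 9.8 z 0.07007971008809777
side (0.025, 0.04) 9426 [316. 266.] rect [562.4  58.1] [222.7 142. ] 84.4 z 0.034833010092436084
```

Box yaw is about -5.6°. Bar key is at (0.533, 0.063), round key at about (0.540, 0.135), and the flange face at about (0.526, 0.136); heights and sizes all match. Now moving, with fingers shut and tool x turned to box x.

```bash
python3 -m crank '1 -1 0 0 0 0.94 0; 1 -1 0 0 0 0.94 0; 1 -1 0 0 0 0.94 0; 1 -1 0 0 0 0.94 0; 1 -1 0 0 0 0 0; 1 -1 0 0 0 0 0; 1 -1 0 0 0 0 0; 1 -1 0 0 0 0 0'
```

```text
clock: 1.67
tcp_pos: [0.3908, -0.469, 0.2141]
ee_rot: [[0.992, -0.124, 0.0], [-0.124, -0.992, -0.003], [0.001, 0.003, -1.0]]
contact_force: [0.1, -0.9, 0.2]
opening: 0.0408
```

```bash
python3 -m crank '0 -1 0 0 0 0 0; 0 -1 0 0 0 0 0; 0 -1 0 0 0 0 0; 0 -1 0 0 0 0 0; 0 -1 0 0 0 0 0; 0 -1 0 0 0 0 0; 0 -1 0 0 0 0 0; 0 -1 0 0 0 0 0'
```

```text
clock: 2.33
tcp_pos: [0.4207, -0.2609, 0.2143]
ee_rot: [[0.993, -0.121, 0.003], [-0.121, -0.993, -0.005], [0.004, 0.004, -1.0]]
contact_force: [-0.2, 0.2, 0.5]
opening: 0.0004
```

```bash
python3 -m crank '0.5 -1 0 0 0 -0.2 0; 0.5 -1 0 0 0 0 0; 0 -1 0 0 0 0 0; 0 -1 0 0 0 0 0; 0 -1 0 0 0 0 0; 0 -1 0 0 0 0 0; 0 -1 0 0 0 0 0; 0 -1 0 0 0 0 0'
```

```text
clock: 3.0
tcp_pos: [0.4677, -0.055, 0.2151]
ee_rot: [[0.995, -0.101, 0.007], [-0.101, -0.995, -0.006], [0.007, 0.005, -1.0]]
contact_force: [1.2, -0.6, 0.4]
opening: 0.0004
```

```bash
python3 -m crank '0 -1 0 0 0 0 0; 0 -1 0 0 0 0 0; 0 -1 0 0 0 0 0; 0 -1 0 0 0 0 0; 0 -1 0 0 0 0 0; 0 -1 0 0 0 0 0; 0 0 0 0 0 0 0; 0 0 0 0 0 0 0'
```

```text
clock: 3.67
tcp_pos: [0.4833, 0.1059, 0.216]
ee_rot: [[0.995, -0.097, 0.011], [-0.097, -0.995, -0.005], [0.011, 0.004, -1.0]]
contact_force: [-0.4, -0.6, 0.2]
opening: 0.0001
```

```bash
python3 -m crank '0.2 -0.7 0 0.05 -0.1 0 0; 0.2 -0.7 0 0 0 0 0; 0 0 1 0 0 0 0; 0 0 1 0 0 0 0; 0 0 1 0 0 0 0; 0 0 0 0 0 0 0; 0 0 0 0 0 0 0'
python3 - <<'E'
from h import *
np.set_printoptions(precision=4,suppress=True)
for n in ["scene","wrist"]:
    K,T=cam(n); I,D=optics.get_image(n); 
    if n=="scene": I=cv2.resize(I[180:400,200:480],None,fx=2.5,fy=2.5)
    cv2.imwrite(f"pics/{n}1.png",I[...,::-1])
    for t in ["latch_face","bar_top","square_top"]:
        for m in finder.mark_of(n,t)[:1]:
            u,v=m["xy"][0]*640,m["xy"][1]*480; print(n,t,round(m["confidence"],2),round(u),round(v),ray_z(K,T,u,v,.072 if t=="latch_face" else .048))
E
```

```text
clock: 4.25
tcp_pos: [0.4991, 0.1377, 0.1409]
ee_rot: [[0.995, -0.1, 0.005], [-0.1, -0.995, 0.001], [0.005, -0.002, -1.0]]
contact_force: [0.6, -0.3, 1.2]
opening: 0.0005
scene latch_face 0.71 391 282 [0.5253 0.1326 0.072 ]
scene bar_top 0.56 360 264 [0.5336 0.0655 0.048 ]
scene square_top 0.91 339 234 [ 0.5283 -0.0089  0.048 ]
wrist latch_face 0.56 322 209 [0.5282 0.1351 0.072 ]
wrist bar_top 0.77 418 187 [0.5329 0.0643 0.048 ]
wrist square_top 0.78 523 186 [ 0.5263 -0.0112  0.048 ]
```

View pics/wrist1.png

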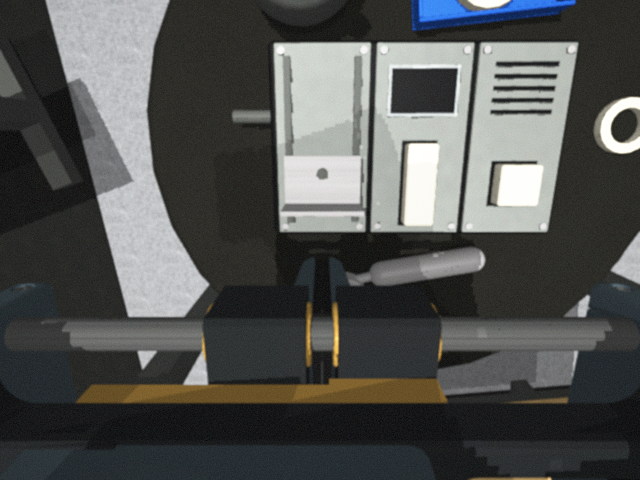

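The wrist view shows the shut fingers at about (322,262), just in front of the flange at (322,212) and centred on it. The bar key is at (419,184) and the square key at (517,185). All the measurements agree, so I lower in front of the flange.

```bash
python3 -m crank '-0.2 0 1 0 0 0 0; 0 0 1 0 0 0 0; 0 0 0.8 0 0 0 0; 0 0 0 0 0 0 0; 0 0 0 0 0 0 0'
```

```text
clock: 5.07
tcp_pos: [0.4978, 0.14, 0.073]
ee_rot: [[0.995, -0.099, 0.014], [-0.099, -0.995, 0.003], [0.014, -0.005, -1.0]]
contact_force: [0.6, -0.1, -0.0]
opening: 0.0004
```

```bash
python3 -m crank '0.2 0 0.25 0 -0.1 0 0; 0.5 0 0 0 0 0 0; 0.5 0 0 0 0 0 0; 0.5 0 0 0 0 0 0; 0.5 0 0 0 0 0 0; 0 0 0 0 0 0 0'
```

```text
clock: 5.57
tcp_pos: [0.5585, 0.1341, 0.0703]
ee_rot: [[0.995, -0.098, 0.003], [-0.098, -0.995, 0.005], [0.002, -0.005, -1.0]]
contact_force: [0.3, 0.4, -0.2]
opening: 0.0004
```

```bash
python3 -m crank '0.3 0 0 0 0 0 0; 0.3 0 0 0 0 0 0'; python3 -m crank '0.3 0 0 0 0 0 0;0.3 0 0 0 0 0 0'
```

```text
clock: 5.73
tcp_pos: [0.5664, 0.1327, 0.0697]
ee_rot: [[0.995, -0.1, -0.017], [-0.1, -0.995, 0.004], [-0.017, -0.003, -1.0]]
contact_force: [-89.2, 22.1, 80.2]
opening: 0.0004
clock: 5.9
tcp_pos: [0.5652, 0.1321, 0.0682]
ee_rot: [[0.993, -0.102, -0.055], [-0.101, -0.995, 0.004], [-0.055, 0.002, -0.998]]
contact_force: [-56.9, 12.0, 45.4]
opening: 0.0003
```

The latch is at its stop, but the reaction was high: about 122 N by the norm of that reading. Backing off and restoring the orientation.

```bash
python3 -m crank '-0.6 0 0 0 0 0 0; -0.6 0 -0.5 0 0.3 0 0; 0 0 -1 0 0.2 0 0; 0 0 -1 0 0 0 0; 0 0 0 0 0 0 0; 0 0 0 0 0 0 0'
python3 - <<'E'
from h import *
np.set_printoptions(precision=4,suppress=True)
for n in ["scene","side","wrist"]:
    K,T=cam(n); I,D=optics.get_image(n); cv2.imwrite(f"pics/{n}2.png",I[...,::-1])
    for t in ["latch_face","round_top","bar_top","square_top"]:
        for m in finder.mark_of(n,t)[:2]:
            u,v=m["xy"][0]*640,m["xy"][1]*480; print(n,t,round(m["confidence"],2),round(u),round(v),ray_z(K,T,u,v,.072 if t=="latch_face" else .048))
E
```

```text
clock: 6.4
tcp_pos: [0.5363, 0.1357, 0.1369]
ee_rot: [[0.995, -0.101, -0.005], [-0.101, -0.995, -0.001], [-0.005, 0.002, -1.0]]
contact_force: [-0.5, 0.6, -0.0]
opening: 0.0005
scene latch_face 0.59 355 292 [0.5803 0.1235 0.072 ]
scene latch_face 0.54 341 232 [0.5364 0.0088 0.072 ]
scene round_top 0.98 383 296 [0.5367 0.1341 0.048 ]
scene round_top 0.51 255 289 [0.6963 0.0365 0.048 ]
scene bar_top 0.62 359 263 [0.5335 0.0622 0.048 ]
scene square_top 0.71 339 232 [ 0.525  -0.0138  0.048 ]
side latch_face 0.83 321 198 [0.5806 0.1343 0.072 ]
side round_top 0.7 407 294 [ 0.6698 -0.0495  0.048 ]
side round_top 0.65 295 214 [0.5426 0.1328 0.048 ]
side square_top 0.74 286 280 [ 0.5253 -0.0103  0.048 ]
side square_top 0.65 408 297 [ 0.6704 -0.0543  0.048 ]
wrist latch_face 0.75 320 180 [0.5827 0.1314 0.072 ]
wrist round_top 0.62 325 234 [0.5402 0.132  0.048 ]
wrist bar_top 0.65 419 234 [0.5329 0.0633 0.048 ]
wrist square_top 0.64 519 233 [ 0.5264 -0.01    0.048 ]
```

View pics/wrist2.png

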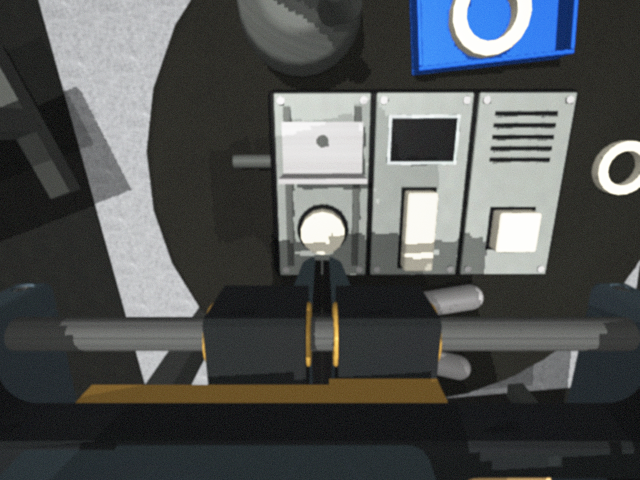

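The latch is fully back: the flange at (320,180) stands 42 mm behind the uncovered round key at (323,231). Now to above the bar key.

```bash
python3 -m crank '0.15 1 0 0 0 0 0; 0 1 0 0 0 0 0; 0 1 0 0 0 0 0; 0 0 0 0 0 0 0; 0 0 1 0 0 0 0; 0 0 0 0 0 0 0; 0 0 0 0 0 0 0'
```

```text
clock: 7.73
tcp_pos: [0.5324, 0.0582, 0.1115]
ee_rot: [[0.995, -0.1, -0.005], [-0.1, -0.995, -0.001], [-0.005, 0.002, -1.0]]
contact_force: [1.5, 0.7, 0.7]
opening: 0.0007
```

```bash
python3 -m crank '0 -0.2 0 0 0 0 0; 0 0 1 0 0 0 0; 0 0 1 0 0 0 0; 0 0 0 0 0 0 0; 0 0 0 0 0 0 0'
```

```text
clock: 8.15
tcp_pos: [0.5359, 0.0666, 0.065]
ee_rot: [[0.995, -0.098, -0.0], [-0.098, -0.995, -0.001], [-0.0, 0.001, -1.0]]
contact_force: [0.4, -0.5, 1.0]
opening: 0.0008
```

```bash
python3 -m crank '-0.13 0.12 0.3 0 0 0 0; 0 0 0.2 0 0 0 0; 0 0 0 0 0 0 0; 0 0 0 0 0 0 0'
```

```text
clock: 8.48
tcp_pos: [0.5339, 0.0648, 0.0554]
ee_rot: [[0.995, -0.097, 0.004], [-0.097, -0.995, -0.001], [0.004, 0.0, -1.0]]
contact_force: [0.2, -0.0, -0.2]
opening: 0.0001
```

```bash
python3 -m crank '0 0.05 0.2 0 0 0 0; 0 0 0.15 0 0 0 0; 0 0 0.15 0 0 0 0'
```

```text
clock: 8.73
tcp_pos: [0.5349, 0.0635, 0.0439]
ee_rot: [[0.995, -0.097, 0.006], [-0.097, -0.995, -0.0], [0.006, -0.0, -1.0]]
contact_force: [-1.9, 1.0, 2.9]
opening: 0.0003
```

Contact at 2.9 N; the key is moving. Small steps to the stop.

```bash
python3 -m crank '0 0 0.12 0 0 0 0; 0 0 0.1 0 0 0 0'
```

```text
clock: 8.9
tcp_pos: [0.5353, 0.0636, 0.0395]
ee_rot: [[0.995, -0.098, 0.005], [-0.098, -0.995, -0.0], [0.005, -0.0, -1.0]]
contact_force: [-32.4, -2.1, 105.4]
opening: 0.0004
```

That is the stop at 40 mm, and it is very stiff. Lifting off, then across to the round key.

```bash
python3 -m crank '0 0 -0.3 0 0 0 0; 0 0 -1 0 0 0 0; 0 0 -1 0 0 0 0; 0 0 0 0 0 0 0; 0 -1 0 0 0 0 0; 0 -1 0 0 0 0 0; 0 -0.8 0 0 0 0 0; 0 0 0 0 0 0 0'; python3 -m crank '0 0 0 0 0 0 0'
python3 - <<'E'
from h import *
for n in ["side","scene"]:
    K,T=cam(n); I,D=optics.get_image(n)
    for t,x,y in [("bar",.5328,.063),("square",.526,-.009),("round",.540,.134)]:
        C=np.linalg.inv(T); p=(C@np.array([x,y,.045,1])); u=p[0]/p[2]*K[0]+K[2]; v=p[1]/p[2]*K[1]+K[3]
        d=med(D,u,v); print(n,t,w(K,T,u,v,d).round(4))
E
```

```text
clock: 9.57
tcp_pos: [0.5432, 0.1346, 0.0984]
ee_rot: [[0.995, -0.101, 0.006], [-0.101, -0.995, -0.0], [0.006, -0.001, -1.0]]
contact_force: [0.1, -0.6, 0.6]
opening: 0.0001
clock: 9.65
tcp_pos: [0.5431, 0.1351, 0.0978]
ee_rot: [[0.995, -0.1, 0.006], [-0.1, -0.995, -0.0], [0.006, -0.0, -1.0]]
contact_force: [0.3, -0.3, 0.2]
opening: 0.0007
side bar [0.5328 0.0689 0.0404]
side square [ 0.526  -0.0122  0.0478]
side round [0.5399 0.1285 0.0488]
scene bar [0.5307 0.0601 0.0411]
scene square [ 0.528  -0.0059  0.0485]
scene round [0.5423 0.1366 0.0493]
```

The bar is down (40 mm), square and round are still up (48 mm). Now the round key.

```bash
python3 -m crank '-0.12 0 1 0 0 0 0; 0 0 0.6 0 0 0 0; 0 0 0 0 0 0 0; 0 0 0 0 0 0 0'
```

```text
clock: 10.08
tcp_pos: [0.5404, 0.1318, 0.0566]
ee_rot: [[0.995, -0.103, 0.006], [-0.103, -0.995, -0.0], [0.006, -0.0, -1.0]]
contact_force: [-0.4, -0.2, 0.5]
opening: 0.0003
```

```bash
python3 -m crank '0 -0.05 0.2 0 0 0 0; 0 0 0.15 0 0 0 0; 0 0 0.15 0 0 0 0; 0 0 0 0 0 0 0'
```

```text
clock: 10.42
tcp_pos: [0.5415, 0.1321, 0.045]
ee_rot: [[0.994, -0.105, 0.008], [-0.105, -0.995, -0.0], [0.008, -0.001, -1.0]]
contact_force: [-0.1, -0.1, 0.2]
opening: 0.0003
```

```bash
python3 -m crank '0 0 0.08 0 0 0 0; 0 0 0.06 0 0 0 0'
```

```text
clock: 10.58
tcp_pos: [0.5419, 0.1321, 0.042]
ee_rot: [[0.994, -0.105, 0.008], [-0.105, -0.995, 0.0], [0.008, -0.001, -1.0]]
contact_force: [-1.9, -0.5, 3.2]
opening: 0.0005
```

```bash
python3 -m crank '0 0 0.06 0 0 0 0; 0 0 0 0 0 0 0'
```

```text
clock: 10.75
tcp_pos: [0.542, 0.1322, 0.0405]
ee_rot: [[0.994, -0.104, 0.008], [-0.104, -0.995, 0.0], [0.008, -0.001, -1.0]]
contact_force: [-0.3, 0.3, -0.7]
opening: 0.0002
```

```bash
python3 -m crank '0 0 0.05 0 0 0 0; 0 0 0 0 0 0 0'
```

```text
clock: 10.92
tcp_pos: [0.5422, 0.1322, 0.0404]
ee_rot: [[0.995, -0.104, 0.008], [-0.104, -0.995, -0.0], [0.008, -0.001, -1.0]]
contact_force: [0.0, -0.4, -0.1]
opening: 0.0007
```

At its stop (40.4 mm). Lifting straight up, backing away and checking.

```bash
python3 -m crank '0 0 -0.4 0 0 0 0; 0 0 -1 0 0 0 0; 0 0 -1 0 0 0 0; 0 0 -1 0 0 0 0; 0 0 -1 0 0 0 0; 0 0 -1 0 0 0 0; 0 0 0 0 0 0 0; 0 0 0 0 0 0 0'
python3 - <<'E'
from h import *
np.set_printoptions(precision=4,suppress=True)
for n in ["side","scene","wrist"]:
    K,T=cam(n); I,D=optics.get_image(n); cv2.imwrite(f"pics/{n}3.png",I[...,::-1])
    C=np.linalg.inv(T)
    for t,x,y,z in [("bar",.5328,.063,.042),("square",.526,-.009,.047),("round",.540,.134,.042)]:
        p=(C@np.array([x,y,z,1])); u=p[0]/p[2]*K[0]+K[2]; v=p[1]/p[2]*K[1]+K[3]
        if 0<=u<640 and 0<=v<480: print(n,t,w(K,T,u,v,med(D,u,v)))
    for t in ["latch_face","kettlebell","grip_trainer","tray"]:
        for m in finder.mark_of(n,t)[:1]:
            u,v=m["xy"][0]*640,m["xy"][1]*480; print(n,t,round(m["confidence"],2),round(u),round(v),ray_z(K,T,u,v,.072 if t=="latch_face" else 0))
E
```

```text
clock: 11.58
tcp_pos: [0.541, 0.1324, 0.1848]
ee_rot: [[0.995, -0.104, 0.01], [-0.104, -0.995, 0.0], [0.01, -0.001, -1.0]]
contact_force: [-0.2, 1.0, 0.1]
opening: 0.0003
side bar [0.5328 0.0647 0.0407]
side square [ 0.526  -0.0105  0.0483]
side round [0.54   0.1366 0.0402]
side latch_face 0.6 321 198 [0.5805 0.1338 0.072 ]
side kettlebell 0.83 392 236 [0.6874 0.1298 0.    ]
side grip_trainer 0.69 218 271 [0.4301 0.0708 0.    ]
scene bar [0.5321 0.062  0.0407]
scene square [ 0.5273 -0.0069  0.0493]
scene round [0.5397 0.1337 0.0415]
scene latch_face 0.59 357 293 [0.5784 0.1263 0.072 ]
scene kettlebell 0.96 288 357 [0.6904 0.133  0.    ]
scene grip_trainer 0.91 410 263 [0.4285 0.0664 0.    ]
scene tray 0.64 257 288 [ 0.6821 -0.0041  0.    ]
wrist bar [0.5325 0.0628 0.041 ]
wrist square [ 0.5265 -0.0082  0.0488]
wrist round [0.5399 0.134  0.0414]
wrist latch_face 0.92 320 181 [0.583  0.1288 0.072 ]
wrist kettlebell 0.69 303 50 [0.6916 0.1329 0.    ]
wrist tray 0.87 454 43 [0.6828 0.0005 0.    ]
```

View pics/side3.png

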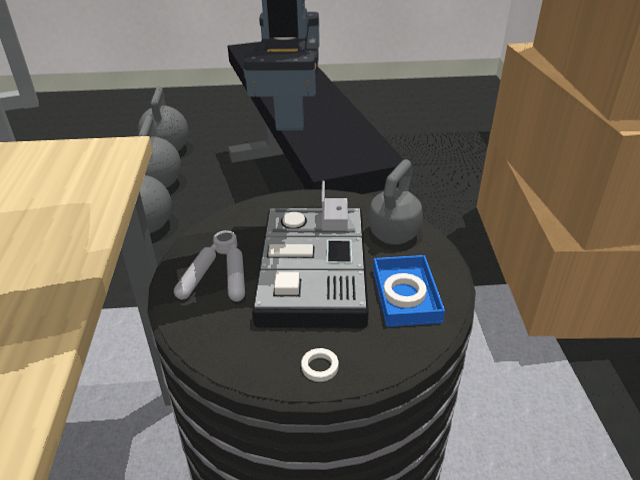

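The side view shows the latch back at (325,200), the round key (293,219) and bar key (291,251) down, and the square key (287,283) up. The bystanders are unmoved and the arm is clear.

```bash
python3 -c "
from rig import ctrl
print(ctrl.hand_in())"
```

```text
the job is handed in; nothing more can be done
None
```

I pushed the latch back to its stop, then pressed the bar key and the round key to theirs, in that order, and handed in at about 11.7 s. One force reading may have broken the 120 N wrist limit, so I can't be sure the run passes.

**Last checks:**
- **Latch:** the flange stands about 42 mm behind the round key, which is its back stop.
- **Keys:** the bar and round key tops are at about 40–41 mm, so both are fully down. The square key is still up at about 48–49 mm.
- **Bystanders:** the kettlebell and grip trainer were found where they started. The tray and its ring look unmoved in the side picture; I did not measure the ring.
- **Arm:** it was clear of everything at hand-in, with the fingers at z = 0.185 m.

**What went wrong:**
- **Latch stop:** I hit it too hard. That reading was (-89, 22, 80) N, about 122 N in total. I had also already sent a second push, which read about 74 N.
- **Bar key stop:** this read about 110 N, which is under the limit but close.
- **Round key:** I used smaller steps there, and the highest reading was about 4 N.
- **Finder:** it gave a few wrong marks, such as the latch in the first side view and the round key on the tray. I discarded those after checking heights and pictures.

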